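# Turn and hold the crate lift's key switch

## Task

Start the crate lift: take the steel key with the flat rectangular bow out of the wooden key block, push it fully home into the keyhole on top of the grey switch box (its pins stick, so wiggle it past them) and turn it a quarter turn clockwise, seen from above. The switch is sprung and only runs while the key is held, so finish still gripping the key, turned and at rest; leave the other two keys standing in the block.

Things in the scene. Friction and masses are not known exactly. Their poses are not given: they have to be found in the camera images.
- key_bow (a point): Centre of the bow of the key to use: an upright steel slab 34 mm wide (x), 9 mm thick (y), 34 mm tall (z), 63 mm above the key's lower end. The key is 80 mm tall, about 60 g, the same after half a turn about z, and stands in one of the block's three pockets. Pinch the bow across its thickness from above.
- key_tip (a point): Middle of the lower end (nose) of the same key, 63 mm below the bow's centre, same axes. The foot is a flat bit 16 mm wide (x), 6 mm thick (y), 16 mm tall with a half-round nose; between bit and bow is a round stem 7 mm thick and 30 mm long.
- keyhole (a point): Centre of the keyhole's mouth in the level steel plate on top of the grey switch box (200 x 120 x 80 mm, fixed), 80 mm above the table. A slot 18.5 mm long (along this point's x) by 8.5 mm wide (y), z up, with a black rim. The plate is 6 mm thick. A 22 mm high mushroom button stands on the same top, 100 mm away along +x.
- lock_floor (a point): Floor of the lock, 26 mm straight below the mouth: the nose rests here when fully home, the bow's centre then 37 mm above the plate. Two sprung sticky pins poke in from the slot's ends and catch the nose at some 16 to 22 mm: a straight push takes up to 20 N, less if rocked 1 to 2 mm along the slot. The key turns only with its bit wholly under the plate (nose over 22 mm deep).
- lock (a joint): Angle of the lock's rotor, rad: 0 at rest (in line with the keyhole), growing clockwise seen from above, stop at 1.48. A spring (0.03 N m at rest, 0.1 N m at the stop) turns it back when let go. The key has about 0.1 rad of play in the rotor's 7.8 mm wide slot, so it turns about 1.57 rad (a quarter turn) to reach the stop.
- key_block: Wooden block 180 x 60 x 40 mm, fixed; origin at the centre of its underside, x along its row of three pockets at -55, 0 and 55 mm. Pockets are 18.5 (x) by 8.5 mm (y), floor 16 mm above the table, so the keys stand sunk 24 mm deep, widths along the row. Which key is in which pocket varies.
- ball_key_head (a point): Centre of the head of another key, a steel ball 24 mm across, 72 mm above the table. To be left alone.
- disc_key_head (a point): Centre of the head of the third key, a level steel disc 30 mm across and 10 mm thick, 67 mm above the table. To be left alone.
Not all that is in view belongs to the job. Of the things like the part that bears key_bow, leave any that is yellow; of the rest the smaller one is meant.

How it is judged:
On the way, in this order (a step that is already met when the one before it is completed fails the run):
1. the flat-bowed key is lifted out of the block in the gripper (height (world z) of key_tip above 0.055 m and horizontal distance between key_bow and keyhole above 0.05 m and contact force between the fingers and key above 1 N), for 0.1 s.
2. the key is fully home in the keyhole, not yet turned (z of key_tip in the frame of keyhole below -0.0225 m and horizontal distance between key_tip and keyhole below 0.006 m and angle between key_tip's own z axis and vertical below 0.15 rad and value of joint lock below 0.5 rad), for 0.1 s.
At the end, for the whole second after the job is handed in: Key nose at least 22.5 mm below the keyhole's mouth, within 6 mm of its axis, upright within 0.15 rad; rotor beyond 1.25 rad (stop 1.48) and at rest; the fingers grip the key with over 1 N; the other two keys within 15 mm of where they stood (z of key_tip in the frame of keyhole below -0.0225 m and horizontal distance between key_tip and keyhole below 0.006 m and angle between key_tip's own z axis and vertical below 0.15 rad and contact force between the fingers and key above 1 N and value of joint lock above 1.25 rad and velocity of joint lock between -0.1 and 0.1 rad/s and linear speed of key below 0.02 m/s and distance of each of ball_key_head, disc_key_head from where it was at the start of the episode below 0.015 m); the arm keeps its last pose, push and grip.
It fails at once if another key is pulled out or knocked over (distance of any of ball_key_head, disc_key_head from where it was at the start of the episode above 0.015 m).
It also fails if it takes over 58 s, if anything falls off the work surface, if the arm or the gripper's body presses on something with over 40 N, if the wrist force passes 120 N, or if a joint passes its speed limit or range.

## Robot

A 6-joint arm with a two-finger parallel gripper is mounted at the origin on the work surface. World frame = base frame: x ahead of the robot, y to its left, z up, the work surface at z = 0. Lengths are in m, angles in rad, forces in N, time in s.
With the tool pointing down it reaches from about 0.275 to 0.875 m from the base axis. Payload 12.5 kg.
Tool frame: the origin (TCP) lies at the very end of the fingers, on their centre line; the grasp point (between the pads) lies 19 mm behind it; z points along the fingers, y is the direction in which the jaws open and shut (so a half turn about z gives the same grasp; the last joint's range is limited). The gripper opens to 85 mm and grips with 20 to 120 N. Pads are 22 mm wide; open, the fingers measure 114 mm over their backs; the gripper's body (76 mm by 85 mm) begins 54 mm behind the grasp point. The pads swing forward as they close: fully open they stand 13 mm farther back than shut.
Start: joints at [1.062, 0.351, 1.652, -0, 1.139, -0.085], TCP at [0.226, 0.501, 0.231] pointing down, gripper open.
Joint ranges: [-2.75, 2.75], [-0.79, 2.1], [0.01, 2.65], [-1.57, 4.71], [0.07, 3.14], [-2.87, 2.87]. Speed limits (rad/s): [2.22, 2.22, 2.79, 3.14, 3.14, 3.14].

## Interface

Orientations are given as a unit quaternion [w, x, y, z].
In Python, from plant import env gives the robot as it stands.
- The arm moves only by the shell command python3 -m crank 'ROWS' [OPENING] [FORCE]. ROWS is JSON, a list of rows, each a list of 2 entries, a list of its own where there are three numbers: the shift along the tool's x, y, z in cm, then the turn about the tool's z in rad. A call has exactly 10 rows; each row is the pose to reach, as a shift and turn from the pose measured when the call began, along the tool's axes at that moment; what a row does not reach only later rows make up. A row lasts 1/10 s, in which the tool goes at most 50 mm and 8.59 degrees, less where a joint would pass 70% of its speed; a pose out of reach is approached as far as the arm can. A call with a gripper value outside its range is refused whole. OPENING is the opening, from -1 (shut) to 1 (fully open), set as the call begins (- or left out, the last holds). The fingers move at their own pace and stop on an object; FORCE is the grip in N (left out, the last holds). Time passes only in rows, so rows that repeat a pose let the fingers close, or fill a call up. It gives the time, the measured TCP pose, the force and the opening at its end, in the units of the state.
- env.read_state(): the state, without advancing time (a new reading comes with each control period).
- env.get_image(name): name is "side" or "top" or "wrist"; returns a dict with "image" (400x640x3 uint8, red, green, blue), "fov_y" (degrees; the focal length in pixels is half the picture's height over the tangent of half this angle, whatever the lens; pixels are square), "cx", "cy" (the principal point, pixels), "k1" (the pictures are not rectified: a ray, as slopes to the right and down, at radius r is drawn at 1 + k1 r^2 times it, then the intrinsics apply), "cam_to_world" (4x4, takes a point from camera to world coordinates). Camera axes: x right, y up, looking along -z (the intrinsics and any distortion apply to the point x, -y, -z); pixel columns grow to the right and rows downward; lengths in m; the calibration is good to about 2 mm. A picture is of the moment at which its call begins. There is no depth.
- env.finish_job(): hands the job in, once; it reports no verdict.
The state is a dict: "t": time; "qpos": joint angles; "qd": joint speeds; "tau": joint torques, N m; "tool_pos": TCP position; "tool_rot": TCP orientation; "contact_force": force on the tool from outside, world axes, zero at the start; "ft_torque": the same for the moment, N m; "gripper_width": finger opening in m.
Only numpy, scipy, OpenCV 4.12 (cv2) and the standard library are available. Lean on these libraries where they do the work, as an engineer would, in place of code of your own. Each camera call takes 0.05 s, during which the arm holds its last target. There are 200 camera calls.

## Working session

There is one attempt and no reset: what is moved stays moved. The work goes in short steps, Python scripts to look and compute and a shell command to move; the robot and the scene stay as the last step left them, time stands still between calls to the robot, and variables do not carry over. Pictures are saved under pics/ and viewed, about 8 in all and at most 12, crops included, and the job is handed in when it is done.

```bash
mkdir -p pics; ls; cat > h.py <<'E'
import numpy as np, cv2
from plant import env
def cam(n):
    d=env.get_image(n); return d
def save(d,f,crop=None,s=1):
    im=d["image"]
    if crop: x0,y0,x1,y1=crop; im=im[y0:y1,x0:x1]
    cv2.imwrite('pics/'+f,cv2.resize(im,None,fx=s,fy=s,interpolation=cv2.INTER_CUBIC)[:,:,::-1])
def K(d):
    f=200/np.tan(np.radians(d["fov_y"])/2)
    return np.array([[f,0,d["cx"]],[0,f,d["cy"]],[0,0,1.]]),np.array([d["k1"],0,0,0,0.])
def ray(d,px):
    k,c=K(d); p=cv2.undistortPoints(np.array(px,float).reshape(-1,1,2),k,c).reshape(-1,2)
    T=np.array(d["cam_to_world"]); v=np.c_[p[:,0],-p[:,1],-np.ones(len(p))]@T[:3,:3].T
    return T[:3,3],v/np.linalg.norm(v,axis=1)[:,None]
def plane(d,px,z):
    o,v=ray(d,px); return o+v*((z-o[2])/v[:,2])[:,None]
def tri(*dp):
    A=np.zeros((3,3));b=np.zeros(3);R=[]
    for d,p in dp:
        o,v=ray(d,[p]);M=np.eye(3)-np.outer(v[0],v[0]);A+=M;b+=M@o;R.append((M,o))
    x=np.linalg.solve(A,b); return x,[np.linalg.norm(M@(x-o)) for M,o in R]
def proj(d,P):
    k,c=K(d);T=np.linalg.inv(np.array(d["cam_to_world"]));q=np.atleast_2d(P)@T[:3,:3].T+T[:3,3]
    return cv2.projectPoints(q*[1,-1,-1],np.zeros(3),np.zeros(3),k,c)[0].reshape(-1,2)
E
python3 - <<'E'
from h import *
import pickle
np.set_printoptions(precision=4,suppress=True)
D={n:cam(n) for n in("side","top","wrist")}
pickle.dump(D,open('d0.pkl','wb'))
ims=[]
for n,d in D.items():
    save(d,n+'0.png'); print(n,d["fov_y"],d["cx"],d["cy"],d["k1"],np.array(d["cam_to_world"]))
s=env.read_state();print(s)
E
```

```text
pics
side 51.38233615611645 311.8678621433034 198.9612591202322 -0.08995715197201579 [[-0.9991  0.0332 -0.0272  0.4995]
 [-0.0428 -0.7244  0.688   0.5927]
 [ 0.0031  0.6885  0.7252  0.6895]
 [ 0.      0.      0.      1.    ]]
top 56.81216296582301 317.2363851107216 198.59760356628624 -0.021004285009642205 [[ 0.0141  0.9898 -0.1418  0.4408]
 [-0.9999  0.0133 -0.0067  0.0172]
 [-0.0048  0.1418  0.9899  0.8794]
 [ 0.      0.      0.      1.    ]]
wrist 65.10853845848453 322.26406247520106 203.53225389701944 -0.03545346827556241 [[ 0.4116 -0.8801 -0.2366  0.1659]
 [ 0.9114  0.3973  0.1075  0.5283]
 [-0.0006 -0.2598  0.9657  0.3728]
 [ 0.      0.      0.      1.    ]]
{'t': 0.15, 'qpos': array([ 1.0624,  0.3511,  1.6522, -0.    ,  1.1391, -0.0846]), 'qd': array([ 0.0005, -0.0027, -0.0005,  0.0005,  0.0011, -0.0016]), 'tau': array([ -0.0002, -50.625 , -29.15  ,  -0.0001,   0.0034,   0.    ]), 'tool_pos': array([0.226 , 0.5011, 0.2309]), 'tool_rot': array([-0.0001,  0.2103,  0.9776, -0.0004]), 'contact_force': array([ 0.1827,  0.7508, -0.8065]), 'ft_torque': array([0.0463, 0.0105, 0.0091]), 'gripper_width': 0.08514594790950884}
```

View pics/top0.png

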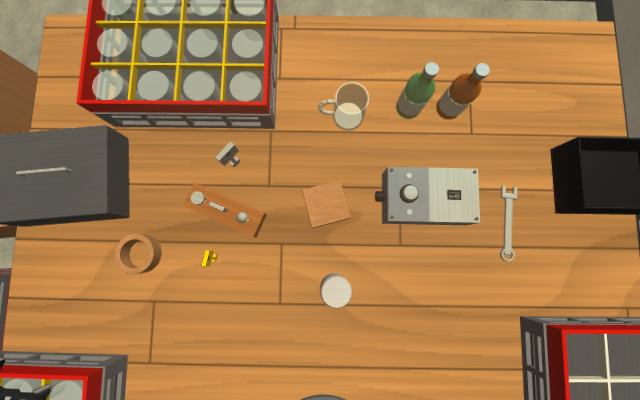

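View pics/side0.png

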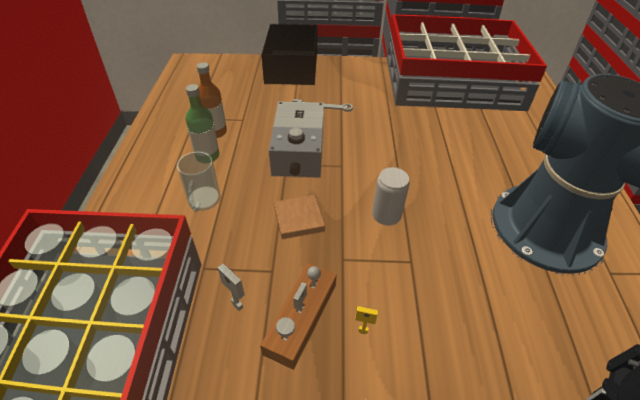

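Top view: the block is at about (224,209), with disc (197,198), flat bow (217,206) and ball (242,217). The switch box is at (430,195), with its keyhole at (454,195) and button at (410,193). There are three flat-bowed candidates:
- grey loose one at (228,155), larger
- yellow one at (209,258)
- steel one in the block's middle pocket at (217,206), which fits: it is not yellow, it is smaller, and it stands in the block

I'll confirm this in one crop.

```bash
python3 - <<'E'
from h import *
import pickle
D=pickle.load(open('d0.pkl','rb'))
g=lambda n,x0,y0,x1,y1,s:cv2.resize(D[n]["image"][y0:y1,x0:x1],None,fx=s,fy=s,interpolation=cv2.INTER_CUBIC)
A=g('side',210,255,390,370,4.4); A=cv2.resize(A,(400,256))
c=np.zeros((600,800,3),np.uint8)
a=g('side',255,260,345,365,4);c[:a.shape[0]][:,:360]=a[:420]
b=g('top',175,135,275,245,4);c[:440,400:800]=b
e=g('top',430,180,480,210,5);c[445:595,:250]=e
f=g('side',275,100,325,130,5);c[445:595,300:550]=f
cv2.imwrite('pics/c1.png',c[:,:,::-1])
E
```

```text
(no output)
```

View pics/c1.png

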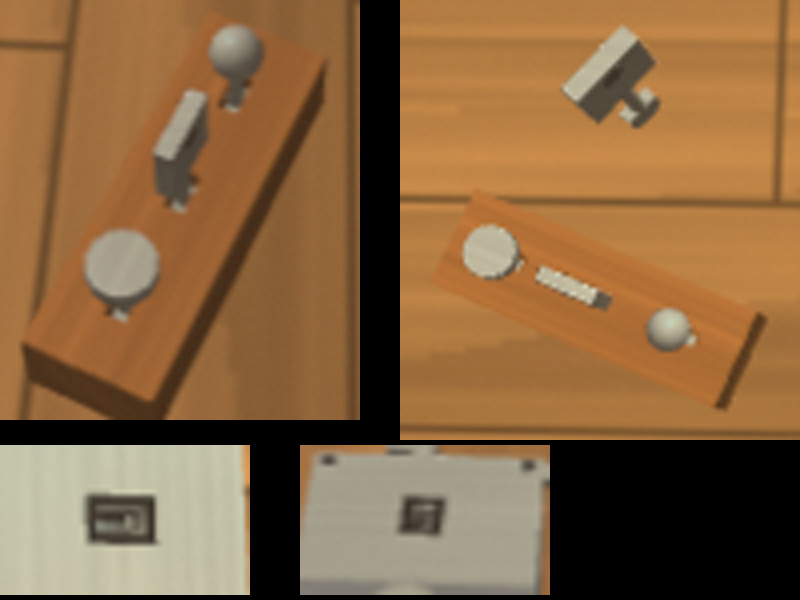

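The crop confirms it: the middle key's flat steel bow is small and sits in the block, with its top centre at top (217,206) and side (300.3,291.3). The loose grey one is bigger. The keyhole's rim centre is at top (454.2,194.8) and side (299.2,114.2).

```bash
python3 - <<'E'
from h import *
import pickle
np.set_printoptions(precision=4,suppress=True)
D=pickle.load(open('d0.pkl','rb'));S,T=D['side'],D['top']
def rects(im,m,lo,hi,roi):
    x0,y0,x1,y1=roi; k=np.zeros_like(m);k[y0:y1,x0:x1]=m[y0:y1,x0:x1]
    for c in cv2.findContours(k,0,2)[0]:
        if lo<cv2.contourArea(c)<hi: yield cv2.minAreaRect(c)
hs=lambda d:cv2.cvtColor(d['image'],cv2.COLOR_RGB2HSV)
h=hs(T);m=((h[...,1]<70)&(h[...,2]>110)).astype(np.uint8)
for r in rects(T,m,15,400,(180,180,270,240)): print('top steel',r)
h2=hs(S);m=((h2[...,1]<70)&(h2[...,2]>100)).astype(np.uint8)
for r in rects(S,m,15,800,(255,255,345,365)): print('side steel',r)
k=(h[...,2]<90).astype(np.uint8)
for r in rects(T,k,10,400,(440,185,470,205)): print('top hole',r, cv2.boxPoints(r).tolist())
k=(h2[...,2]<100).astype(np.uint8)
for r in rects(S,k,10,400,(285,105,315,125)): print('side hole',r)
print('bowtop',tri((T,(217,206)),(S,(300.3,291.3))))
print('hole',tri((T,(454.2,194.8)),(S,(299.2,114.2))))
# box top edges in top view via plate mask
bowpts=plane(T,[(175+137/4,135+270/4),(175+196/4,135+297/4)],.096);d=bowpts[1]-bowpts[0];print('bow',bowpts,np.linalg.norm(d),np.arctan2(d[1],d[0]))
b=plane(T,[(175+(490-400)/4,135+250/4),(175+(668-400)/4,135+330/4)],.072);d=b[1]-b[0];print('heads',b,np.linalg.norm(d),np.arctan2(d[1],d[0]))
b=plane(T,[(388,167),(480,168.5),(386.,223)],.08);print('box',b,np.linalg.norm(b[1]-b[0]))
E
```

```text
top steel ((241.80003356933594, 217.10003662109375), (9.838699340820312, 9.391486167907715), 63.43495178222656)
top steel ((216.60003662109375, 205.80001831054688), (15.205260276794434, 3.5777084827423096), 26.56505012512207)
top steel ((197.5, 198.0), (12.0, 13.0), 90.0)
side steel ((284.5, 326.0), (16.0, 17.0), 90.0)
side steel ((299.800048828125, 290.9000549316406), (4.919349670410156, 18.782970428466797), 26.56505012512207)
side steel ((313.0, 271.5), (9.0, 10.0), 90.0)
top hole ((454.0, 194.5), (9.0, 12.0), 90.0) [[448.0, 190.0], [460.0, 190.0], [460.0, 199.0], [448.0, 199.0]]
side hole ((299.0135192871094, 113.91891479492188), (7.562353610992432, 7.069156646728516), 9.462321281433105)
bowtop (array([0.5331, 0.2372, 0.0947]), [np.float64(0.0012254017739657963), np.float64(0.001225401773965765)])
hole (array([ 0.5672, -0.2767,  0.0812]), [np.float64(0.00039199042015084054), np.float64(0.0003919904201509372)])
bow [[0.5415 0.2538 0.096 ]
 [0.5274 0.2214 0.096 ]] 0.03540316824797536 -1.9806812625020058
heads [[0.5554 0.2879 0.072 ]
 [0.5124 0.1871 0.072 ]] 0.10956412830672606 -1.974082808524013
box [[ 0.628  -0.1328  0.08  ]
 [ 0.6275 -0.3368  0.08  ]
 [ 0.504  -0.1269  0.08  ]] 0.20398940066939575
```

The bow's top triangulates to z 0.095 (expected 0.096), the bow length to 35 mm (34), the head spacing to 110 mm (110) and the hole to z 0.081 (0.080), all consistent. I'll move above the bow, turn the tool by +1.55 and part-close the jaws.

```bash
python3 -m crank '[[[-3,-0.5,0],0.1],[[-7,-2,0],0.25],[[-11.5,-3,0.5],0.4],[[-16,-4.5,1],0.55],[[-20.5,-6,1.5],0.7],[[-25,-7.5,2],0.85],[[-29.5,-9,2.5],1.0],[[-33.5,-10,3],1.15],[[-37,-11,3],1.3],[[-38.9,-11.4,3],1.44]]' 0 80
python3 -m crank '[[[0,0,0],0.1],[[0,0,0],0.11],[[0,0,0],0.11],[[0,0,0],0.11],[[0,0,0],0.11],[[0,0,0],0.11],[[0,0,0],0.11],[[0,0,0],0.11],[[0,0,0],0.11],[[0,0,0],0.11]]'
python3 - <<'E'
from h import *
import pickle
d=cam('wrist');pickle.dump((d,env.read_state()),open('w1.pkl','wb'));save(d,'w1.png')
print(proj(d,[[.5335,.237,.096],[.5335,.237,.04]]))
E
```

```text
t: 1.15
tool_pos: [0.5354, 0.2351, 0.2005]
tool_rot: [0.0, 0.805, 0.593, -0.001]
contact_force: [-0.4, 0.8, -1.6]
gripper_width: 0.0421
t: 2.15
tool_pos: [0.5354, 0.2351, 0.2005]
tool_rot: [0.0, 0.837, 0.548, -0.001]
contact_force: [-0.2, -0.4, 0.1]
gripper_width: 0.0428
[[319.64821532 201.35335745]
 [320.03941628 186.98983372]]
```

View pics/w1.png

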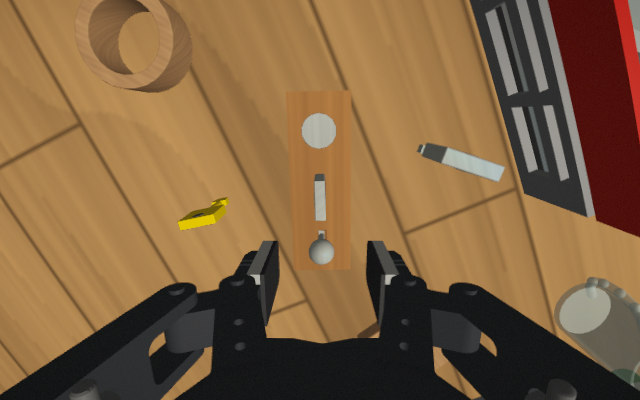

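The wrist view shows the bow's top at (320,200), in line with the block and centred between the jaws, as predicted (319.6,201.4). I'll refine the pose from this view.

```bash
python3 - <<'E'
from h import *
import pickle
np.set_printoptions(precision=4,suppress=True)
D=pickle.load(open('d0.pkl','rb'));d,s=pickle.load(open('w1.pkl','rb'))
h=cv2.cvtColor(d['image'],cv2.COLOR_RGB2HSV);m=((h[...,1]<70)&(h[...,2]>140)).astype(np.uint8);k=0*m;k[165:225,300:340]=m[165:225,300:340]
for c in cv2.findContours(k,0,2)[0]:
    if cv2.contourArea(c)>50:
        r=cv2.minAreaRect(c);print(r);b=plane(d,cv2.boxPoints(r),.096);print(b,b.mean(0),[np.linalg.norm(b[i]-b[i-1]) for i in range(4)]);ce=r[0]
print(tri((d,ce),(D['top'],(216.8,205.9)),(D['side'],(300,291))), tri((d,ce),(D['top'],(216.8,205.9))))
g=((h[...,0]<20)&(h[...,1]>130)).astype(np.uint8)
R=plane(d,[(288,92),(349,92),(350,269),(291,269)],.04);print('block',R,R.mean(0))
# tool axes
w,x,y,z=s['tool_rot'];print(s['tool_pos'],'yang',np.arctan2(1-2*(x*x+z*z),2*(x*y-w*z)), s['qpos'])
e=R[2]+R[3]-R[0]-R[1];print('block ang',np.arctan2(e[1],e[0]))
E
```

```text
((320.0, 200.5), (39.0, 10.0), 90.0)
[[0.5369 0.2539 0.096 ]
 [0.5442 0.2507 0.096 ]
 [0.5312 0.2207 0.096 ]
 [0.5236 0.224  0.096 ]] [0.5339 0.2373 0.096 ] [np.float64(0.03272931001820723), np.float64(0.007990366643690832), np.float64(0.03272963139756686), np.float64(0.00826081501605293)]
(array([0.5336, 0.2373, 0.0955]), [np.float64(0.00043828113542890686), np.float64(0.0008308634402027141), np.float64(0.001251519627728717)]) (array([0.5342, 0.2374, 0.0957]), [np.float64(0.00020489945037708134), np.float64(0.0002048994503770707)])
block [[0.5423 0.3302 0.04  ]
 [0.5935 0.3078 0.04  ]
 [0.527  0.1429 0.04  ]
 [0.4696 0.168  0.04  ]] [0.5331 0.2372 0.04  ]
[0.5354 0.2351 0.2005] yang -0.41106711028440707 [ 0.3345  0.4462  1.5903 -0.001   1.1064  0.746 ]
block ang -1.9733080948587005
```

```bash
python3 -m crank '[[[0.1,-0.2,2],0],[[0.1,-0.2,4],0],[[0.1,-0.2,6],0],[[0.1,-0.2,8],0],[[0.1,-0.2,10],0],[[0.1,-0.2,11.5],0],[[0.1,-0.2,12.5],0],[[0.1,-0.2,13.3],0],[[0.1,-0.2,14],0],[[0.1,-0.2,14],0]]' 0 80
python3 -m crank '[[[0,0,0],0],[[0,0,0],0],[[0,0,0],0],[[0,0,0],0],[[0,0,0],0],[[0,0,0],0],[[0,0,0],0],[[0,0,0],0],[[0,0,0],0],[[0,0,0],0]]' -1 80
```

```text
t: 3.2
tool_pos: [0.5337, 0.2365, 0.0599]
tool_rot: [0.0, 0.837, 0.548, -0.001]
contact_force: [0.0, -0.3, 0.0]
gripper_width: 0.0428
t: 4.2
tool_pos: [0.534, 0.2366, 0.0604]
tool_rot: [0.0, 0.837, 0.548, -0.001]
contact_force: [-0.9, -0.9, 6.0]
gripper_width: 0.008
```

```bash
python3 -m crank '[[[0,0,-0.5],0],[[0,0,-1],0],[[0,0,-2],0],[[0,0,-3.5],0],[[0,0,-5],0],[[0,0,-6.5],0],[[0,0,-8],0],[[0,0,-9.5],0],[[0,0,-11],0],[[0,0,-12],0]]'
python3 - <<'E'
from h import *
import pickle
np.set_printoptions(precision=4,suppress=True)
d=cam('wrist');s=env.read_state();pickle.dump((d,s),open('w2.pkl','wb'))
D={n:cam(n) for n in('side','top')};pickle.dump(D,open('d2.pkl','wb'))
print(s['tool_pos'],s['gripper_width'],s['contact_force'])
p=s['tool_pos'];print([proj(D[n],[p,p-[0,0,.044],p+[0,0,.036]]) for n in D])
a=cv2.resize(d['image'][180:380,220:420],(400,400));u,v=proj(D['side'],p)[0].astype(int);b=cv2.resize(D['side']['image'][max(0,v-50):v+50,u-50:u+50],(400,400))
cv2.imwrite('pics/c2.png',np.hstack([a,b])[:,:,::-1])
E
```

```text
t: 5.2
tool_pos: [0.5343, 0.2369, 0.1823]
tool_rot: [0.001, 0.837, 0.548, 0.0]
contact_force: [0.6, 1.1, -0.3]
gripper_width: 0.008
[0.5349 0.237  0.1834] 0.007967880868334014 [ 1.2567 -0.3801  1.6196]
[array([[297.2158, 259.6469],
       [297.869 , 276.0507],
       [296.6308, 244.8538]]), array([[204.3815, 200.032 ],
       [211.039 , 203.0315],
       [198.2932, 197.2881]])]
```

View pics/c2.png

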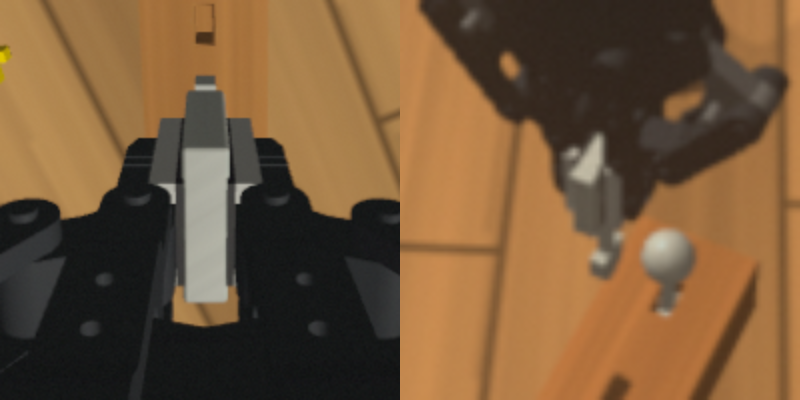

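The key is held upright and square in the jaws, and the middle pocket is empty. I'll move to just beyond the keyhole for a look from close by.

```bash
python3 -m crank '[[[-1.5,0.7,0],-0.02],[[-4,2,0],-0.06],[[-7.5,3.8,0],-0.1],[[-11,5.5,0],-0.15],[[-14.5,7.3,0],-0.2],[[-18,9,0],-0.25],[[-21.5,10.8,0],-0.3],[[-25,12.6,0],-0.35],[[-28,14.1,0],-0.39],[[-29.7,15,0],-0.41]]'
python3 -m crank '[[[-1.5,0.1,0],0],[[-4.5,0.2,0],0],[[-8,0.4,0],0],[[-11.5,0.6,0],0],[[-15,0.8,0],0],[[-18,1,0],0],[[-20.5,1.2,0],0],[[-22.2,1.3,0],0],[[-22.2,1.3,0],0],[[-22.2,1.3,0],0]]'
python3 - <<'E'
from h import *
import pickle
np.set_printoptions(precision=4,suppress=True)
d=cam('wrist');s=env.read_state();T=cam('top');pickle.dump((d,s,T),open('w3.pkl','wb'));save(d,'w3.png')
w,x,y,z=s['tool_rot'];print(s['tool_pos'],'yang',np.arctan2(1-2*(x*x+z*z),2*(x*y-w*z)),s['contact_force'])
print(proj(d,[[.5672,-.2767,.08]]))
E
```

```text
t: 6.35
tool_pos: [0.5525, -0.0977, 0.1804]
tool_rot: [-0.0, 0.708, 0.707, -0.001]
contact_force: [0.8, 0.4, -0.8]
gripper_width: 0.0078
t: 7.35
tool_pos: [0.5651, -0.319, 0.1801]
tool_rot: [-0.001, 0.708, 0.707, -0.001]
contact_force: [0.6, 0.1, -0.2]
gripper_width: 0.008
[ 0.5653 -0.3187  0.1803] yang -0.0007139097575784476 [ 0.766   0.5845 -0.6585]
[[325.4857 150.9388]]
```

View pics/w3.png

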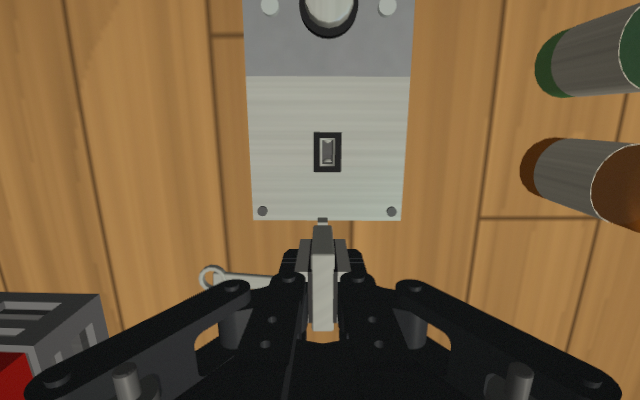

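The keyhole's rim is at about (327,151), and the key is in the jaws with its nose at about (322,219). I'll measure the hole's centre and direction, plus the key's offset in the gripper.

```bash
python3 - <<'E'
from h import *
import pickle
np.set_printoptions(precision=4,suppress=True)
d,s,T=pickle.load(open('w3.pkl','rb'));p=s['tool_pos']
im=d['image'];g=cv2.cvtColor(im,cv2.COLOR_RGB2GRAY)
k=0*g;k[125:180,305:350]=(g<70)[125:180,305:350]
c=max(cv2.findContours(k,0,2)[0],key=cv2.contourArea);r=cv2.minAreaRect(c);print('rim',r)
B=plane(d,cv2.boxPoints(r),.08);print(B,'rim centre',B.mean(0),[np.linalg.norm(B[i]-B[i-1]) for i in range(4)])
# inner slot
ck=k.copy();cv2.drawContours(ck,[c],-1,1,-1);inn=ck-k
for q in cv2.findContours(inn,0,2)[0]:
    if cv2.contourArea(q)>30: rr=cv2.minAreaRect(q);b=plane(d,cv2.boxPoints(rr),.08);print('inner',rr,b.mean(0),[np.linalg.norm(b[i]-b[i-1]) for i in range(4)])
# height from two views
gt=cv2.cvtColor(T['image'],cv2.COLOR_RGB2GRAY);
print('tri',tri((d,r[0]),(T,(454.2,194.8))))
# plate edges: sub-pixel by gradient on rows 85..210
def edge(x0,x1,sg):
    P=[]
    for y in range(90,205,4):
        gr=sg*np.gradient(cv2.GaussianBlur(im[:,:,2],(3,3),0)[y].astype(float))[x0:x1];i=gr.argmax();P.append((x0+i,y))
    P=np.array(P,float);W=plane(d,P,.08);f=np.polyfit(W[:,1],W[:,0],1);res=W[:,0]-np.polyval(f,W[:,1]);ok=abs(res)<.001
    f=np.polyfit(W[ok,1],W[ok,0],1);return f,ok.sum()
L=edge(235,265,1);R=edge(390,425,-1);print('edges dx/dy',L,R,'mid x at hole',(np.polyval(L[0],-.2767)+np.polyval(R[0],-.2767))/2,np.polyval(L[0],-.2767)-np.polyval(R[0],-.2767))
# key bow top
k=0*g;k[245:340,300:345]=(g>140)[245:340,300:345]
c=max(cv2.findContours(k,0,2)[0],key=cv2.contourArea);r=cv2.minAreaRect(c);b=plane(d,cv2.boxPoints(r),p[2]+.036);print('bow',r,b.mean(0)-p,[np.linalg.norm(b[i]-b[i-1]) for i in range(4)])
c4=cv2.resize(im[120:350,290:360],None,fx=5,fy=5,interpolation=cv2.INTER_CUBIC);c4=np.hstack([c4[:575],c4[575:]]);cv2.imwrite('pics/c3.png',c4[:,:,::-1])
print(c4.shape,proj(d,[p+[0,0,.036],p-[0,0,.044],p+[0,.008,-.028],p+[0,.017,.036],p+[0,.017,.002]]))
E
```

```text
rim ((327.0, 151.5), (39.0, 26.0), 90.0)
[[ 0.5585 -0.2625  0.08  ]
 [ 0.5782 -0.2625  0.08  ]
 [ 0.5785 -0.2922  0.08  ]
 [ 0.5583 -0.2922  0.08  ]] rim centre [ 0.5684 -0.2773  0.08  ] [np.float64(0.02970647372902401), np.float64(0.019638583847131595), np.float64(0.0297105602549642), np.float64(0.020247815076258512)]
inner ((326.5, 152.0), (28.0, 15.0), 90.0) [ 0.568  -0.2776  0.08  ] [np.float64(0.021339413364152626), np.float64(0.011381373218126925), np.float64(0.021340900083168163), np.float64(0.011633950718739764)]
tri (array([ 0.5681, -0.2774,  0.079 ]), [np.float64(0.0002759362249094588), np.float64(0.000275936224909634)])
edges dx/dy (array([0.0054, 0.51  ]), np.int64(29)) (array([0.0069, 0.6302]), np.int64(29)) mid x at hole 0.5684037236112691 -0.11981620727111242
bow ((323.0, 292.5), (75.0, 20.0), 90.0) [-0.0003  0.0012  0.036 ] [np.float64(0.03215966348337128), np.float64(0.0073219099641406455), np.float64(0.03215976546340056), np.float64(0.007892220352410466)]
(575, 700, 3) [[323.724  296.7048]
 [323.1849 227.1742]
 [323.2437 223.2072]
 [323.7029 255.6614]
 [323.4021 225.4041]]
```

View pics/c3.png

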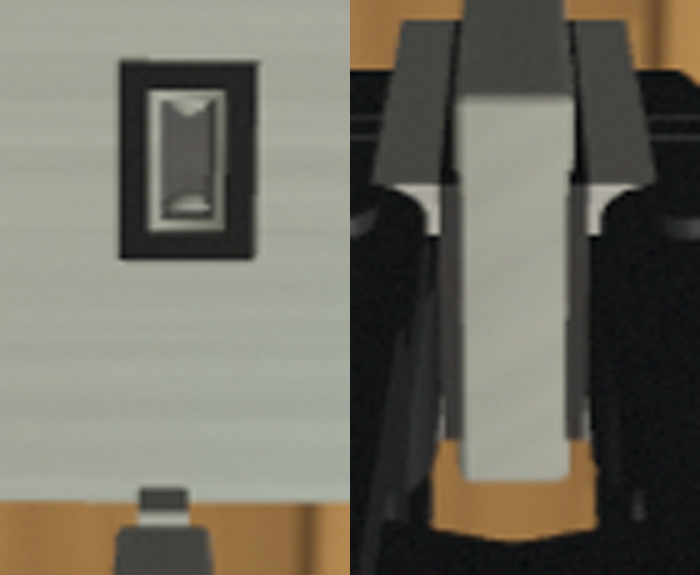

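The hole's centre is (0.5684,-0.2775), with height triangulated at 0.079 (expected 0.080) and slot yaw within 0.01 rad. The key sits about (-0.4,+1.0) mm from the TCP. I'll go to just above the hole and look.

```bash
python3 -m crank '[[[1,0.1,0],0],[[2,0.2,0],0],[[3,0.3,0],0],[[3.7,0.35,0],0],[[4,0.35,0.5],0],[[4,0.35,1.5],0],[[4,0.35,2.8],0],[[4,0.35,3.8],0],[[4,0.35,4.6],0],[[4,0.35,4.6],0]]'
python3 - <<'E'
from h import *
import pickle
np.set_printoptions(precision=4,suppress=True)
d=cam('wrist');S=cam('side');s=env.read_state();T=cam('top');pickle.dump((d,s,T,S),open('w4.pkl','wb'))
p=s['tool_pos'];print(p,s['contact_force'])
tip=p+[-.0004,.001,-.0444]
print('wrist tip',proj(d,[tip,[.5684,-.2775,.08]]),'side',proj(S,[tip,[.5684,-.2775,.08]]))
a=cv2.resize(d['image'][180:300,260:390],None,fx=3.5,fy=3.5,interpolation=cv2.INTER_CUBIC);u,v=proj(S,tip)[0].astype(int)
b=cv2.resize(S['image'][v-35:v+25,u-30:u+30],(330,330),interpolation=cv2.INTER_CUBIC);print(u-30,v-35)
b=cv2.copyMakeBorder(b,0,a.shape[0]-330,0,0,0);cv2.imwrite('pics/c4.png',np.hstack([a,b])[:,:,::-1])
E
```

```text
t: 8.45
tool_pos: [0.5681, -0.2785, 0.1328]
tool_rot: [-0.002, 0.707, 0.707, -0.001]
contact_force: [-0.3, -0.1, 0.4]
gripper_width: 0.0076
[ 0.5688 -0.2788  0.1344] [ 0.4079 -0.2631 -0.3276]
wrist tip [[323.6123 227.2348]
 [323.5387 221.8134]] side [[298.5023 110.9675]
 [298.5828 114.3437]]
268 75
```

View pics/c4.png

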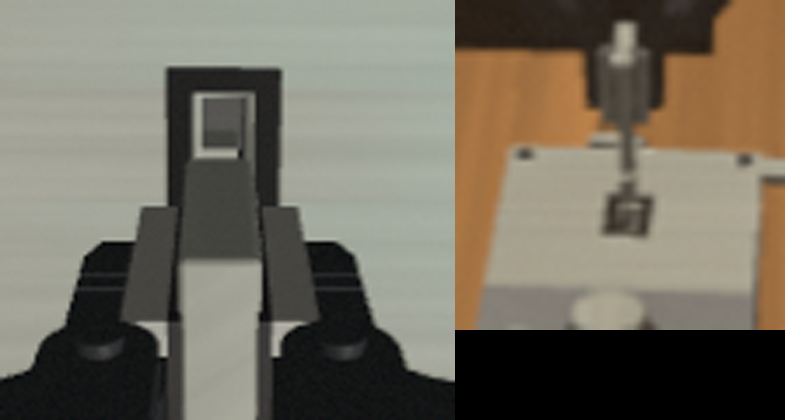

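The bit is over the slot: key column 323.4 against hole 323.9 in the wrist view, 299.3 against 299.5 in the side view. I'll lower it into the mouth and feel.

```bash
python3 -m crank '[[[0,0.03,0.2],0],[[0,0.03,0.4],0],[[0,0.03,0.6],0],[[0,0.03,0.8],0],[[0,0.03,1.0],0],[[0,0.03,1.2],0],[[0,0.03,1.4],0],[[0,0.03,1.6],0],[[0,0.03,1.8],0],[[0,0.03,1.8],0]]' -1 100
python3 -c "
from h import *
s=env.read_state();print(s['tool_pos'],s['contact_force'],s['ft_torque'])"
```

```text
t: 9.6
tool_pos: [0.5692, -0.2787, 0.1165]
tool_rot: [-0.0, 0.707, 0.707, -0.001]
contact_force: [-0.6, -0.5, 0.2]
gripper_width: 0.0078
[ 0.56915198 -0.27874474  0.11646021] [-0.56148081 -0.49716084  0.18386475] [-0.00685321  0.02850464 -0.02784276]
```

No contact force at about 8 mm deep, so it is in the slot. I'll go down to the pins, rocking along the slot.

```bash
python3 -m crank '[[[0,0,0.3],0],[[0,0,0.6],0],[[0.1,0,0.8],0],[[-0.15,0,0.9],0],[[0.15,0,1.0],0],[[-0.15,0,1.1],0],[[0.15,0,1.2],0],[[-0.15,0,1.3],0],[[0.15,0,1.4],0],[[0,0,1.4],0]]'
python3 -c "
from h import *
s=env.read_state();print(s['tool_pos'],s['contact_force'],s['ft_torque'])"
```

```text
t: 10.6
tool_pos: [0.5697, -0.279, 0.1035]
tool_rot: [0.001, 0.707, 0.707, -0.0]
contact_force: [0.1, 4.8, 7.4]
gripper_width: 0.0079
[ 0.56965193 -0.27895867  0.10354624] [0.08275887 4.78196076 7.41482513] [ 0.94449704 -0.01505899 -0.00759968]
```

```bash
python3 -m crank '[[[0.15,0,0.1],0],[[-0.15,0,0.2],0],[[0.15,0,0.3],0],[[-0.15,0,0.35],0],[[0.15,0,0.4],0],[[-0.15,0,0.5],0],[[0.15,0,0.55],0],[[-0.1,0,0.6],0],[[0,0,0.6],0],[[0,0,0.6],0]]'
python3 -c "
from h import *
s=env.read_state();print(s['tool_pos'],s['contact_force'],s['ft_torque'],s['gripper_width'])"
```

```text
t: 11.6
tool_pos: [0.5697, -0.2791, 0.0983]
tool_rot: [0.001, 0.707, 0.707, -0.0]
contact_force: [-3.3, 1.5, 9.3]
gripper_width: 0.0076
[ 0.56968952 -0.27907647  0.09832252] [-3.25451627  1.50130941  9.31100135] [0.34643354 0.81322918 0.01552066] 0.007588716885938258
```

The height matches the floor (0.0984 expected). I'll press 2 mm more to confirm the stop, then check in the picture whether the key slipped in the jaws.

```bash
python3 -m crank '[[[0.1,0,0.1],0],[[-0.1,0,0.1],0],[[0.1,0,0.2],0],[[-0.1,0,0.2],0],[[0.1,0,0.2],0],[[-0.1,0,0.2],0],[[0,0,0.2],0],[[0,0,0.2],0],[[0,0,0.2],0],[[0,0,0.2],0]]'
python3 - <<'E'
from h import *
import pickle
np.set_printoptions(precision=4,suppress=True)
d=cam('wrist');s=env.read_state();S=cam('side');pickle.dump((d,s,S),open('w5.pkl','wb'));p=s['tool_pos'];print(p,s['contact_force'],s['ft_torque'])
g=cv2.cvtColor(d['image'],cv2.COLOR_RGB2GRAY)
k=0*g;k[245:340,300:345]=(g>140)[245:340,300:345]
c=max(cv2.findContours(k,0,2)[0],key=cv2.contourArea);r=cv2.minAreaRect(c);print('bow',r,'expected unslipped ((323.0, 292.5), (75.0, 20.0), 90.0)')
a=cv2.resize(d['image'][180:340,260:390],None,fx=3,fy=3,interpolation=cv2.INTER_CUBIC)
b=cv2.resize(S['image'][75:135,268:328],(480,480),interpolation=cv2.INTER_CUBIC);h=min(len(a),480)
cv2.imwrite('pics/c5.png',np.hstack([a[:h,:320],b[:h]])[:,:,::-1]);print(proj(S,[p+[-.0004,.001,.036],[.5684,-.2775,.08]]))
E
```

```text
t: 12.6
tool_pos: [0.5699, -0.2791, 0.0981]
tool_rot: [0.001, 0.707, 0.707, -0.0]
contact_force: [-7.4, 3.9, 17.7]
gripper_width: 0.0081
[ 0.5698 -0.2791  0.0981] [-6.5261  3.4261 17.9821] [0.7241 1.3082 0.0121]
bow ((325.0, 292.5), (24.0, 75.0), 0.0) expected unslipped ((323.0, 292.5), (75.0, 20.0), 90.0)
[[297.7495  95.7128]
 [298.5828 114.3437]]
```

View pics/c5.png

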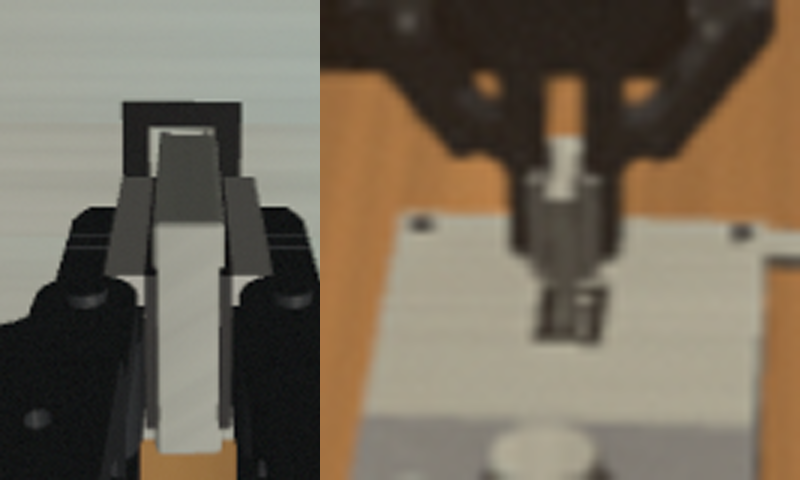

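At t=12.6 it is on the floor. Pressing raises the force to 18 N with almost no travel, TCP z is 0.0981 against 0.0984 expected, and the bow's length in the picture is unchanged (75 px), so it hasn't slipped. The side push of about -7 N in x calls for about 1 mm of recentring. I'll do that, then start turning about the key's axis.

```bash
python3 -m crank '[[[0,-0.05,0.05],0],[[0,-0.1,0.05],0],[[0,-0.1,0.05],0],[[0,-0.1,0.05],0.1],[[0,-0.12,0.05],0.2],[[0,-0.13,0.05],0.3],[[0,-0.14,0.05],0.4],[[0,-0.15,0.05],0.5],[[0,-0.16,0.05],0.6],[[0,-0.17,0.05],0.6]]'
python3 -c "
from h import *
s=env.read_state();print(s['tool_pos'],s['contact_force'],s['ft_torque'],s['gripper_width'])"
```

```text
t: 13.7
tool_pos: [0.5686, -0.2792, 0.0983]
tool_rot: [0.002, 0.885, 0.465, 0.0]
contact_force: [-1.7, 1.7, 8.7]
gripper_width: 0.0076
[ 0.56855378 -0.27919386  0.09832345] [-1.71807823  1.70331397  8.68092338] [0.40834033 0.31150503 0.03785848] 0.007640271929711344
```

```bash
python3 -m crank '[[[0,-0.01,0.05],0.12],[[0,-0.02,0.05],0.24],[[0,-0.03,0.05],0.36],[[0,-0.04,0.05],0.48],[[0,-0.05,0.05],0.6],[[0,-0.06,0.05],0.7],[[0,-0.08,0.05],0.8],[[0,-0.09,0.05],0.9],[[0,-0.1,0.05],1.0],[[0,-0.1,0.05],1.0]]'
python3 - <<'E'
from h import *
s=env.read_state();w,x,y,z=s['tool_rot'];print(s['tool_pos'],s['contact_force'],s['ft_torque'],s['gripper_width'],'yang',np.arctan2(1-2*(x*x+z*z),2*(x*y-w*z)))
E
```

```text
t: 14.7
tool_pos: [0.5675, -0.278, 0.0983]
tool_rot: [0.001, 1.0, -0.018, 0.001]
contact_force: [-4.1, 4.8, 9.9]
gripper_width: 0.0075
[ 0.56754827 -0.27798296  0.09829995] [-4.08398103  4.83543653  9.93832561] [1.12709668 0.79482021 0.13881647] 0.007483507051810588 yang -1.6065561171704557
```

Turned 1.606 rad with 0.139 N m, above the 0.1 N m the spring gives at the stop. I'll nudge a little further to confirm the stop and settle.

```bash
python3 -m crank '[[[0,0,0.04],0.02],[[0,0,0.04],0.04],[[0,0,0.04],0.04],[[0,0,0.04],0.04],[[0,0,0.04],0.04],[[0,0,0.04],0.04],[[0,0,0.04],0.04],[[0,0,0.04],0.04],[[0,0,0.04],0.04],[[0,0,0.04],0.04]]'
python3 - <<'E'
from h import *
import pickle
d=cam('wrist');S=cam('side');T=cam('top')
s=env.read_state();w,x,y,z=s['tool_rot'];print(s['tool_pos'],s['contact_force'],s['ft_torque'],s['gripper_width'],'yang',np.arctan2(1-2*(x*x+z*z),2*(x*y-w*z)),s['qd'])
D=pickle.load(open('d0.pkl','rb'))
for n,im in(('top',T),('side',S)):
    roi=(slice(180,240),slice(180,270)) if n=='top' else (slice(255,365),slice(255,345))
    for q in(D[n],im):
        h=cv2.cvtColor(q['image'][roi],cv2.COLOR_RGB2HSV);m=((h[...,1]<70)&(h[...,2]>110)).astype(np.uint8)
        print(n,[np.round(cv2.minAreaRect(c)[0],1).tolist() for c in cv2.findContours(m,0,2)[0] if cv2.contourArea(c)>30])
a=cv2.resize(d['image'][100:340,200:440],(480,480));b=cv2.resize(S['image'][75:135,268:328],(320,320),interpolation=cv2.INTER_CUBIC)
cv2.imwrite('pics/c6.png',np.hstack([a,cv2.copyMakeBorder(b,0,160,0,0,0)])[:,:,::-1])
E
```

```text
t: 15.7
tool_pos: [0.5675, -0.2778, 0.0983]
tool_rot: [0.001, 0.999, -0.038, 0.001]
contact_force: [-3.6, 3.5, 8.0]
gripper_width: 0.0081
[ 0.56751107 -0.277839    0.09829738] [-2.60267205  1.95916345  7.79411596] [0.52567188 0.63715986 0.01913812] 0.007947689563163092 yang -1.6462751235213655 [-0.00132734  0.0003709   0.00094153  0.00033546 -0.00014372 -0.00038795]
top [[61.8, 37.1], [36.6, 25.8], [17.5, 18.0]]
top [[61.6, 37.2], [17.5, 18.0]]
side [[29.5, 71.0], [44.9, 35.7], [58.0, 16.0]]
side [[29.5, 71.0], [58.0, 16.0]]
```

View pics/c6.png

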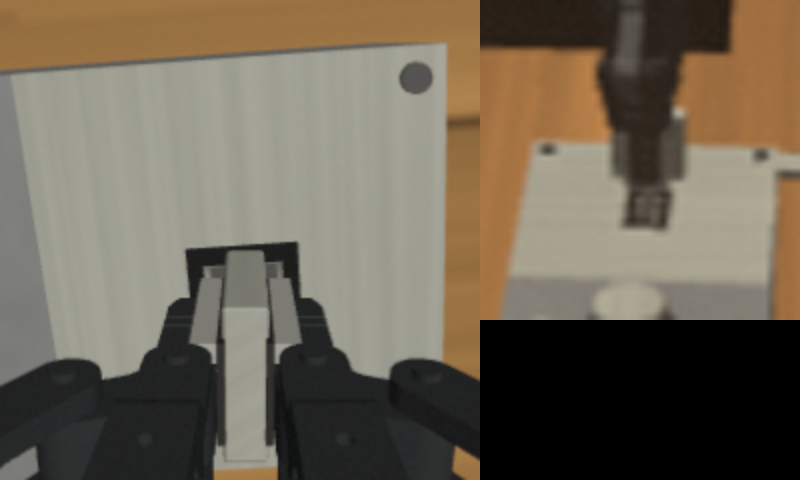

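The key stands turned about a quarter turn and is still gripped square in the jaws. The other keys sit at unchanged pixels, within 0.2 px. The vertical moment reading fell from 0.139 to 0.019 N m though, which disagrees with a spring being held. I'll sample it again while holding.

```bash
cat > r.py <<'E'
from h import *
for i in range(6):
    d=cam('wrist');s=env.read_state();w,x,y,z=s['tool_rot'];g=cv2.cvtColor(d['image'],cv2.COLOR_RGB2GRAY)
    print(s['tool_pos'],s['contact_force'].round(1),s['ft_torque'].round(3),round(s['gripper_width'],4),round(np.arctan2(1-2*(x*x+z*z),2*(x*y-w*z)),4))
k=0*g;k[245:345,295:350]=(g>140)[245:345,295:350]
c=max(cv2.findContours(k,0,2)[0],key=cv2.contourArea);print(cv2.minAreaRect(c))
E
python3 r.py
python3 -m crank '[[[0,0,0.04],0.02],[[0,0,0.04],0.04],[[0,0,0.04],0.04],[[0,0,0.04],0.04],[[0,0,0.04],0.04],[[0,0,0.04],0.04],[[0,0,0.04],0.04],[[0,0,0.04],0.04],[[0,0,0.04],0.04],[[0,0,0.04],0.04]]'
python3 r.py
```

```text
[ 0.5675496  -0.27782734  0.09834863] [-2.1  2.   7.1] [0.52  0.587 0.081] 0.0076 -1.6463
[ 0.56753538 -0.27779481  0.09831589] [-2.8  2.7  7.4] [0.519 0.591 0.083] 0.0077 -1.6462
[ 0.56753378 -0.27782312  0.09830902] [-2.9  2.4  7.6] [0.499 0.614 0.125] 0.0077 -1.6463
[ 0.56755559 -0.27783814  0.09833799] [-3.2  2.9  6.8] [0.54  0.63  0.026] 0.008 -1.6462
[ 0.56751924 -0.27784209  0.09833305] [-2.9  2.2  8. ] [0.462 0.618 0.122] 0.0077 -1.6463
[ 0.56752535 -0.27784723  0.09832155] [-3.   1.8  8.2] [0.548 0.651 0.137] 0.0074 -1.6463
((322.0, 294.0), (80.0, 30.0), 90.0)
t: 17.15
tool_pos: [0.5675, -0.2778, 0.0983]
tool_rot: [0.001, 0.998, -0.057, 0.0]
contact_force: [-3.1, 2.2, 6.5]
gripper_width: 0.0078
[ 0.56747102 -0.27777752  0.09831467] [-3.2  1.9  7.7] [0.457 0.595 0.217] 0.0077 -1.6857
[ 0.56749161 -0.27776651  0.09834302] [-2.1  2.4  6.4] [0.389 0.645 0.247] 0.008 -1.6857
[ 0.56748015 -0.27777513  0.09832132] [-3.2  1.8  6.9] [0.381 0.603 0.285] 0.0079 -1.6857
[ 0.56748931 -0.27775097  0.09831593] [-3.2  1.2  7.2] [0.38  0.595 0.238] 0.0073 -1.6857
[ 0.56748003 -0.27775206  0.09831217] [-3.2  1.9  7. ] [0.382 0.635 0.332] 0.0078 -1.6857
[ 0.56750356 -0.27776533  0.09834767] [-2.9  1.6  6.8] [0.371 0.597 0.244] 0.0073 -1.6856
((322.0, 294.5), (81.0, 30.0), 90.0)
```

The reading is just noisy: its mean was about 0.10 N m, the spring at its end. With 0.04 rad more it rose to 0.26 N m, so the rotor is against its stop, at rest and still gripped. I'm handing in.

```bash
python3 -c "
from plant import env
print(env.finish_job())"
```

```text
the job is handed in; nothing more can be done
None
```

I took the flat-bowed steel key from the block's middle pocket, pushed it into the keyhole with a small rocking motion past the pins, and turned it clockwise. I handed in at about 17.5 s with the key still gripped; no verdict is reported.

**Last checks:**
- **Depth:** the tool (TCP) stood at z 0.0983 m, against 0.0984 m expected with the nose on the lock floor. Before turning, pressing 2 mm further only raised the force to 18 N. The bow looked the same length in the picture, so the key had not slipped in the jaws.
- **Turn:** the gripper had turned 1.685 rad from its starting angle, past the 1.57 rad expected at the stop. The moment rose from about 0.10 to 0.26 N m over the last 0.04 rad, so the rotor should be against its stop. I judged this from the tool's angle and the moment, as the rotor cannot be read directly.
- **At rest and gripped:** the tool was still, and the jaws read 7.3–8.0 mm on the 9 mm bow with a 100 N grip set.
- **Other keys:** both stood within 0.2 px of where they started in the top and side views. I checked this at about 15.7 s; only a final hold and nudge followed.

**What disagreed:** one moment reading of 0.019 N m did not fit a spring being held, but repeated readings showed it was sensor noise. Side forces of about 3 N remained at the end, from roughly 1 mm of misalignment.

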